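# Run down the last thumbscrew of a dot-blot manifold

### The job

One of the four winged thumbscrews that clamp the 96-well dot-blot manifold is still loose and stands proud of the top. Run it down clockwise with light fingertip strokes against its wings until its collar is fully home and it turns no further; only push the wings, do not pinch them or force them once it is home. Leave the three tight thumbscrews and everything else on the bench as they are, and finish with the hand clear.

Things in the scene. Friction and masses are not known exactly. Their poses are not given: they have to be found in the camera images.
- manifold: 96-well dot-blot manifold, a flat white-topped stack 134 mm (its x) by 204 mm (its y), top 58 mm above the bench, held by suction feet: it does not move. Origin: centre of its underside. Wells in the middle of the top, a hose nozzle low at its +x side. Four thumbscrews stand upright on its top, axes 43 mm from the centre in x and 78 mm in y; nothing else rises above the top
- loose_thumb (a joint): turn of the loose thumbscrew in rad: 0 is fully home, its collar on the top, a firm stop that springs some 20 degrees under 20 N (gasket); grows as it is unscrewed (anticlockwise from above), so clockwise strokes bring it down. Starts 7 to 10 rad out; 5 mm of rise a turn: 5.6 to 8 mm proud. It turns under about 2 N at a wing tip and stays where it is left
- loose_thumb_wings (a point): the loose one of four black thumbscrews: collar 19 mm across, 6 mm high; hub 14 mm across up to 19 mm; two straight upright wings either side of the hub, 44 mm tip to tip, 6 mm thick, from 7 to 24 mm above the collar's underside. It may be at any corner, wings pointing anywhere. The point: on its axis, 15.5 mm above the collar's underside, moving with it; x axis along the wings, z up
- tight_thumb1_wings (a point): a thumbscrew just like the loose one, but already tight, its collar on the manifold's top; the same point and axes on it
- tight_thumb1 (a joint): turn of that tight thumbscrew in rad, 0 = home, grows as it is unscrewed; it takes about 15 N at a wing tip to shift it
- tight_thumb2_wings (a point): a thumbscrew just like the loose one, but already tight, its collar on the manifold's top; the same point and axes on it
- tight_thumb2 (a joint): turn of that tight thumbscrew in rad, 0 = home, grows as it is unscrewed; it takes about 15 N at a wing tip to shift it
- tight_thumb3_wings (a point): a thumbscrew just like the loose one, but already tight, its collar on the manifold's top; the same point and axes on it
- tight_thumb3 (a joint): turn of that tight thumbscrew in rad, 0 = home, grows as it is unscrewed; it takes about 15 N at a wing tip to shift it
- tip_rack: rack of yellow pipette tips, a pink box 85 x 122 mm, 66 mm high to the tips; loose, to be left alone. Origin: centre of its underside
- tube_rack: low green microtube rack, 66 x 105 mm, 31 mm high; loose, to be left alone. Origin: centre of its underside
- petri_dish: closed Petri dish, 90 mm across, 16 mm high; loose, to be left alone. Origin: centre of its underside
- tweezers: steel tweezers lying flat, about 140 mm long along their x axis, 8 mm high; loose, to be left alone. Origin: centre of its underside
- reagent_bottle: glass bottle with a blue cap, 80 mm across, 165 mm high; loose, to be left alone. Origin: centre of its underside
- flask: conical glass flask, 84 mm across at the foot, 138 mm high; loose, to be left alone. Origin: centre of its underside
- mug: black mug, 80 mm across, 95 mm high, its handle along its own +y; loose, to be left alone. Origin: centre of its underside
- multipipette: eight-channel pipette lying flat, about 290 mm long along its x axis (head towards +x), 92 mm wide at the head, 32 mm high; loose, to be left alone. Origin: centre of its underside

How it is judged (in metres and radians):
At the end, for the whole second after the job is handed in: The loose thumbscrew is home (within 0.25 rad, about 14 degrees, of its stop) and still, the other three are still home (within 0.2 rad), and every bystander is within 20 mm of where it stood (value of joint loose_thumb below 0.25 rad and velocity of joint loose_thumb between -0.1 and 0.1 rad/s and value of joint each of tight_thumb1, tight_thumb2, tight_thumb3 below 0.2 rad and distance of each of tip_rack, tube_rack, petri_dish, tweezers, reagent_bottle, flask, mug, multipipette from where it was at the start of the episode below 0.02 m); the robot touches nothing.
It fails at once if the loose thumbscrew is pinched: a wing or the hub squeezed from both sides at once with more than 6 N ((contact force between the fingers and loose_thumb_c1 above 6 N and contact force between the fingers and loose_thumb_c2 above 6 N) or (contact force between the fingers and loose_thumb_c3 above 6 N and contact force between the fingers and loose_thumb_c4 above 6 N) or (contact force between the fingers and loose_thumb_c5 above 6 N and contact force between the fingers and loose_thumb_c6 above 6 N)).
It fails at once if the thumbscrew is forced: the fingers press on it with more than 40 N (contact force between the fingers and loose_thumb above 40 N).
It fails at once if a tight thumbscrew is loosened by more than 0.2 rad (value of joint any of tight_thumb1, tight_thumb2, tight_thumb3 above 0.2 rad).
It fails at once if a bystander is moved, knocked or carried more than 20 mm from its place (distance of any of tip_rack, tube_rack, petri_dish, tweezers, reagent_bottle, flask, mug, multipipette from where it was at the start of the episode above 0.02 m).
It also fails if it takes over 67 s, if anything falls off the work surface, if the arm or the gripper's body presses on something with over 40 N, if the wrist force passes 120 N, or if a joint passes its speed limit or range.

### The arm

A 6-joint arm with a two-finger parallel gripper is mounted at the origin on the work surface. World frame = base frame: x ahead of the robot, y to its left, z up, the work surface at z = 0. Lengths are in mm, angles in rad, forces in N, time in s.
With the tool pointing down it reaches from about 350 to 775 mm from the base axis. Payload 7.3 kg.
Tool frame: the origin (TCP) lies at the very end of the fingers, on their centre line; the grasp point (between the pads) lies bot.grip_point_offset behind it (bot.grip_point_offset is the distance from the TCP to the grasp point, in mm); z points along the fingers, y is the line along which they close (so a half turn about z gives the same grasp; the last joint's range is limited). The gripper opens to 92 mm and grips with 3 to 60 N. Pads are 19 mm wide; open, the fingers measure 130 mm over their backs; the gripper's body (75 mm by 190 mm) begins 47 mm behind the grasp point.
Start: joints at [1.049, 0.342, 1.524, -0, 1.275, -0.146], TCP at [192.671, 488.388, 226.741] pointing down, gripper open.
Joint ranges: [-2.53, 2.53], [-0.77, 2.02], [0.04, 2.7], [-1, 4.14], [0.28, 2.66], [-3.11, 3.11]. Speed limits (rad/s): [2.57, 2.57, 3.14, 3.14, 3.14, 3.14].

### API

Orientations are given as [roll, pitch, yaw] about the fixed x, y, z axes, in that order (R = Rz(yaw) Ry(pitch) Rx(roll)).
In Python, from plant import bot gives the robot as it stands. The module is installed in compiled form; this text tells all that it offers.
- The arm moves only by the tool carry_out, never from a script. Its argument "plan" is a list of rows, each an object of numbers: "tx", "ty", "tz": the shift along the world's x, y, z in mm; "rx", "ry", "rz": the turn, a rotation vector about the world's x, y, z in rad. A call has 1 to 12 rows; each row shifts and turns the commanded pose from where the row before left it; what a row does not reach is not made up. A row lasts 1/10 s, in which the tool goes at most 50 mm and 8.59 degrees, less where a joint would pass 70% of its speed; a pose out of reach is approached as far as the arm can. A call with a gripper value outside its range is refused whole. "gripper" is the closure, from 0 (fully open) to 1 (shut), set as the call begins (left out, the last holds). The fingers move at their own pace and stop on an object; the grip force is fixed at half the most. Time passes only in rows, so rows that do not move let the fingers close. It gives the time, the measured TCP pose, the force, the opening and the grip force at its end, in the units of the state.
- bot.get_obs(): the state, without advancing time (a new reading comes with each control period).
- bot.capture(name): name is "scene" or "top"; returns the picture (420x560x3 uint8, red, green, blue); there is no depth.
- bot.camera_model(name): a dict with "camera_matrix" (3x3 intrinsics, pixels), "dist" ([k1, k2, p1, p2, k3] as OpenCV has them; the pictures are not rectified), "R" (3x3) and "t" (3): a world point X has camera coordinates R X + t. Camera axes: x right, y down, z forward; pixel columns grow to the right and rows downward; lengths in mm; the calibration is good to about 2 mm. A picture is of the moment at which its call begins. camera_model takes no time and is no camera call.
- bot.close_job(): hands the job in; it is judged then, once.
The state is a dict: "time": time; "joint_positions": joint angles; "dq": joint speeds; "tau": joint torques, N m; "tool_pos": TCP position; "tcp_rot": TCP orientation; "contact_force": force on the tool from outside, world axes, zero at the start; "moment": the same for the moment, N m; "grip_width": finger opening in mm; "finger_force": force on a finger pad.
Only numpy, scipy, OpenCV 4.12 (cv2) and the standard library are available. Lean on these libraries where they do the work, as an engineer would, in place of code of your own. Each camera call takes 0.05 s, during which the arm holds its last target. There are 200 camera calls.

## Working session

There is one attempt and no reset: what is moved stays moved. The work goes in short steps, Python scripts to look and compute and a tool call to move; the robot and the scene stay as the last step left them, time stands still between calls to the robot, and variables do not carry over. Pictures are saved under pics/ and viewed, at most 10 in all, crops included, and the job is handed in when it is done.

Besides the shell and the picture viewer there is one more tool, called after "Request:" as a command line: name --argument value ..., lists and objects as JSON in quotes. carry_out: Moves the arm, as the interface text tells. Its arguments: {"type":"object","properties":{"plan":{"type":"array"},"gripper":{"type":"number"}},"required":["plan"]}

```bash
mkdir -p pics
python3 - <<'E'
from plant import bot
import cv2
for n in("scene","top"):
    cv2.imwrite(f"pics/{n}0.png",bot.capture(n)[:,:,::-1])
    m=bot.camera_model(n); print(n,m)
print(bot.get_obs(),bot.grip_point_offset)
E
```

```text
scene {'camera_matrix': array([[400.00525796,   0.        , 276.62459455],
       [  0.        , 400.00525796, 212.8573278 ],
       [  0.        ,   0.        ,   1.        ]]), 'dist': array([0.01835276, 0.        , 0.        , 0.        , 0.        ]), 'R': array([[-0.3817205 ,  0.92417447,  0.01382086],
       [ 0.71168808,  0.30343039, -0.6335851 ],
       [-0.58973684, -0.23201627, -0.77354955]]), 't': array([ 190.55497048, -350.33880705, 1517.66857856])}
top {'camera_matrix': array([[522.78624554,   0.        , 268.82446796],
       [  0.        , 522.78624554, 206.81583845],
       [  0.        ,   0.        ,   1.        ]]), 'dist': array([0.05214286, 0.        , 0.        , 0.        , 0.        ]), 'R': array([[ 0.01185466, -0.99982312,  0.01460106],
       [-0.98922581, -0.01385735, -0.14574045],
       [ 0.145917  , -0.01271605, -0.98921511]]), 't': array([  15.62710963,  555.70594483, 1716.35495556])}
{'time': 0.1, 'joint_positions': array([ 1.04900486e+00,  3.42632548e-01,  1.52489761e+00, -1.70705679e-05,
        1.27541308e+00, -1.46039199e-01]), 'dq': array([ 0.00139155, -0.00221949, -0.00337987, -0.00041792,  0.0020443 ,
        0.00169647]), 'tau': array([ 2.36123364e-03, -4.32009172e+01, -2.44694817e+01,  7.20242411e-02,
        5.25899953e-02, -3.07190032e-05]), 'tool_pos': array([192.48388181, 488.05739777, 226.13343895]), 'tcp_rot': array([-3.14025406e+00, -1.80388196e-04,  2.76584525e+00]), 'contact_force': array([ 0.50942052, -0.27908858, -0.29998222]), 'moment': array([0.0316744 , 0.0239851 , 0.03320967]), 'finger_force': 0.0, 'grip_width': 91.91775294031136} 18.8
```

View pics/scene0.png

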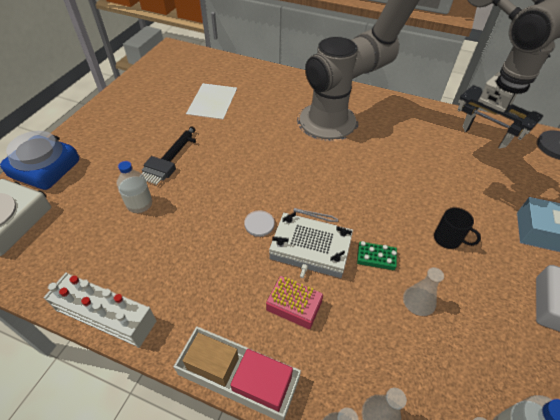

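View pics/top0.png

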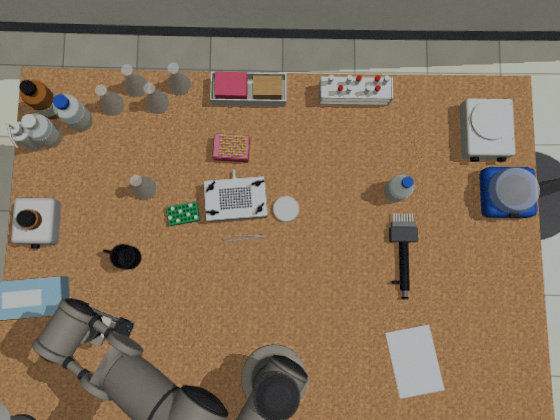

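The manifold shows at about (312,243) in the scene view and (236,199) in the top view. Its four black screws are at its corners, with the Petri dish, tube rack, tip rack and tweezers around it. Next I'll measure it and enlarge both views.

```bash
cat > h.py <<'E'
import numpy as np, cv2
from plant import bot
def ray(n,px):
    m=bot.camera_model(n); p=cv2.undistortPoints(np.float64(px).reshape(-1,1,2),m["camera_matrix"],m["dist"]).reshape(-1,2)
    d=np.c_[p,np.ones(len(p))]@m["R"]; return -m["R"].T@m["t"],d
def onz(n,px,z):
    c,d=ray(n,px); return c+d*((z-c[2])/d[:,2])[:,None]
def proj(n,X):
    m=bot.camera_model(n); return cv2.projectPoints(np.float64(X).reshape(-1,1,3),cv2.Rodrigues(m["R"])[0],m["t"],m["camera_matrix"],m["dist"])[0].reshape(-1,2)
E
python3 - <<'E'
from h import *
out=[]
for n,(x0,y0,w,h) in {"scene":(262,200,100,80),"top":(195,170,80,60)}.items():
    im=cv2.imread(f"pics/{n}0.png"); c=im[y0:y0+h,x0:x0+w]
    out.append(cv2.resize(c,(400*w//w*1,400*h//w),interpolation=cv2.INTER_CUBIC) if 0 else cv2.resize(c,(w*int(400/w),h*int(400/w)),interpolation=cv2.INTER_CUBIC))
    if n=="top":
        hsv=cv2.cvtColor(im,cv2.COLOR_BGR2HSV); m=((hsv[...,1]<60)&(hsv[...,2]>140)).astype(np.uint8)
        k=np.zeros_like(m);k[176:223,202:270]=1; m=cv2.morphologyEx(m*k,cv2.MORPH_CLOSE,np.ones((7,7)))
        cs=max(cv2.findContours(m,0,2)[0],key=cv2.contourArea)
        r=cv2.minAreaRect(cs); b=cv2.boxPoints(r); print(r); print(onz("top",b,58).round(1)); P=onz("top",b,58);print(P.mean(0),np.linalg.norm(np.diff(P,axis=0),axis=1))
H=max(o.shape[0] for o in out)
cv2.imwrite("pics/z.png",np.hstack([cv2.copyMakeBorder(o,0,H-o.shape[0],0,0,0) for o in out]))
E
```

```text
((234.9764404296875, 196.69412231445312), (41.56950378417969, 61.66399002075195), 85.60128784179688)
[[646.1 245.5  58. ]
 [665.4  40.2  58. ]
 [525.2  27.7  58. ]
 [506.6 230.8  58. ]]
[585.81253097 136.05319903  58.        ] [206.27263191 140.72616488 203.93559349]
```

View pics/z.png

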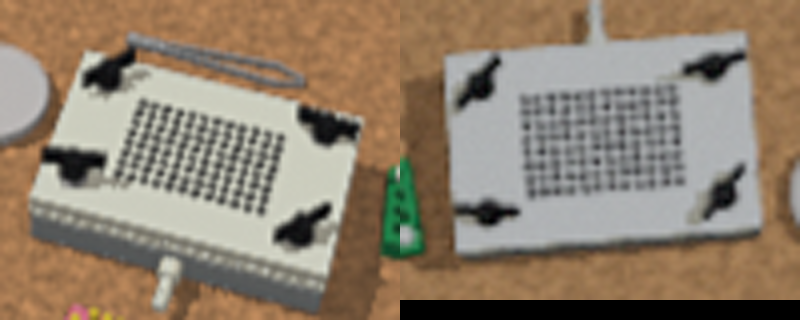

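```bash
cat >> h.py <<'E'
def blobs(n,im,guess,r=9,th=95):
    g=im.max(2).astype(float); out=[]
    for u,v in guess:
        u0,v0=int(round(u))-r,int(round(v))-r
        c=cv2.resize(g[v0:v0+2*r+1,u0:u0+2*r+1],None,fx=8,fy=8,interpolation=cv2.INTER_CUBIC)
        m=(c<th).astype(np.uint8); k,l,s,ce=cv2.connectedComponentsWithStats(m)
        # blob nearest to the guess among sizeable ones
        j=min([i for i in range(1,k) if s[i,4]>300],key=lambda i:np.hypot(*(ce[i]-4*(2*r+1))))
        out.append((np.array([(ce[j][0]+.5)/8-.5+u0,(ce[j][1]+.5)/8-.5+v0]),s[j,4]/64,
          (np.argwhere(l==j)[:,::-1]+.5)/8-.5+[u0,v0]))
    return out
E
python3 - <<'E'
from h import *
G={"scene":[(262+x/4,200+y/4) for x,y in((108,70),(327,125),(72,163),(303,228))],
   "top":[(195+(x-400)/5,170+y/5) for x,y in((722,195),(488,212),(712,66),(480,85))]}
names=["C1:-x+y","C2:-x-y","C3:+x+y","C4:+x-y"]
B={}
for n in G:
    im=cv2.imread(f"pics/{n}0.png"); B[n]=blobs(n,im,G[n])
for i in range(4):
    cs,ds=ray("scene",[B["scene"][i][0]]);ct,dt=ray("top",[B["top"][i][0]])
    ds,dt=ds[0]/np.linalg.norm(ds),dt[0]/np.linalg.norm(dt)
    A=np.c_[ds,-dt];s=np.linalg.lstsq(A,ct-cs,rcond=None)[0]
    p,q=cs+s[0]*ds,ct+s[1]*dt
    a=[]
    for n in G:
        P=onz(n,B[n][i][2],75)[:,:2];w,V=np.linalg.eigh(np.cov(P.T));a.append(np.degrees(np.arctan2(V[1,1],V[0,1]))%180)
    print(names[i],B["scene"][i][0].round(2),B["scene"][i][1],B["top"][i][0].round(2),B["top"][i][1],((p+q)/2).round(1),np.linalg.norm(p-q).round(1),np.round(a),
     onz("scene",[B["scene"][i][0]],73.5)[0,:2].round(1),onz("top",[B["top"][i][0]],73.5)[0,:2].round(1))
# wells: dark-in-white centroid region box
for n,(x0,y0,w,h) in {"scene":(262,200,100,80),"top":(195,170,80,60)}.items():
    im=cv2.imread(f"pics/{n}0.png")[y0:y0+h,x0:x0+w].max(2)
    c=cv2.resize(im,None,fx=8,fy=8,interpolation=cv2.INTER_CUBIC)
    m=cv2.morphologyEx((c<140).astype(np.uint8),cv2.MORPH_CLOSE,np.ones((33,33)))
    cs=[q for q in cv2.findContours(m,0,2)[0]]
    ctr={"scene":(200,157),"top":(202,142)}[n]; f={"scene":2,"top":1.6}[n]
    q=[q for q in cs if cv2.pointPolygonTest(q,(ctr[0]*f,ctr[1]*f),False)>=0]
    for q in q:
        r=cv2.minAreaRect(q); b=cv2.boxPoints(r)/8-.44+[x0,y0]; P=onz(n,b,58);print(n,P.mean(0).round(1),P.round(0).tolist())
E
```

```text
C1:-x+y [289.27 217.25] 77.640625 [259.21 208.28] 36.03125 [545.9  55.8  67.6] 2.0 [162. 146.] [550.1  58.3] [545.3  54.8]
C2:-x-y [343.36 231.08] 84.9375 [211.77 212.07] 37.640625 [531.5 211.4  66. ] 0.4 [85. 88.] [537.3 212.1] [530.5 210.4]
C3:+x+y [279.91 240.34] 89.4375 [257.21 182.67] 38.609375 [631.6  63.   70.1] 0.5 [ 99. 107.] [633.9  64.1] [631.   62.7]
C4:+x-y [337.02 256.51] 74.546875 [210.39 186.48] 39.609375 [617.5 219.   64.4] 1.5 [153. 142.] [623.4 220.4] [615.9 217.4]
scene [595.1  96.   58. ] [[647.0, 10.0, 58.0], [559.0, -9.0, 58.0], [544.0, 187.0, 58.0], [630.0, 196.0, 58.0]]
top [589.6 108.4  58. ] [[608.0, 203.0, 58.0], [653.0, 35.0, 58.0], [571.0, 14.0, 58.0], [526.0, 181.0, 58.0]]
```

Run:
```python
from h import *
G={"scene":[(262+x/4,200+y/4) for x,y in((108,70),(327,125),(72,163),(303,228))],
   "top":[(195+(x-400)/5,170+y/5) for x,y in((722,195),(488,212),(712,66),(480,85))]}
for th in(45,60,80):
  B={n:blobs(n,cv2.imread(f"pics/{n}0.png"),G[n],th=th) for n in G}
  for i in range(4):
    cs,ds=ray("scene",[B["scene"][i][0]]);ct,dt=ray("top",[B["top"][i][0]]);ds=ds[0];dt=dt[0]
    s=np.linalg.lstsq(np.c_[ds,-dt],ct-cs,rcond=None)[0]; p,q=cs+s[0]*ds,ct+s[1]*dt
    print(th,i,((p+q)/2).round(1),np.linalg.norm(p-q).round(1),[round(B[n][i][1]) for n in G])
im=cv2.imread("pics/scene0.png")
t=[cv2.resize(im[int(v)-12:int(v)+13,int(u)-16:int(u)+17],None,fx=12,fy=12,interpolation=cv2.INTER_CUBIC) for u,v in G["scene"]]
cv2.imwrite("pics/t.png",np.vstack([np.hstack(t[:2]),np.hstack(t[2:])])[:600,:800])
print([onz("top",[p],z)[0].round(0) for p,z in(((145,188),130),((232,148),60),((183,214),31),((286,209),16))])
```

```text
45 0 [545.1  55.4  65.4] 1.4 [52, 16]
45 1 [531.  210.6  64.8] 1.9 [59, 21]
45 2 [631.4  62.8  70. ] 0.6 [62, 22]
45 3 [617.3 218.8  63.8] 1.8 [51, 24]
60 0 [545.8  55.5  66.5] 1.9 [60, 24]
60 1 [531.2 210.8  65.3] 1.4 [67, 26]
60 2 [631.5  62.9  70.2] 0.5 [71, 27]
60 3 [617.4 218.8  64.1] 1.7 [59, 29]
80 0 [545.8  55.7  67.1] 1.9 [70, 31]
80 1 [531.4 211.1  65.7] 0.8 [77, 33]
80 2 [631.6  62.9  70.2] 0.5 [82, 34]
80 3 [617.4 218.9  64.3] 1.6 [68, 35]
[array([597., 419., 130.]), array([751., 150.,  60.]), array([528., 311.,  31.]), array([552., -36.,  16.])]
```

View pics/t.png

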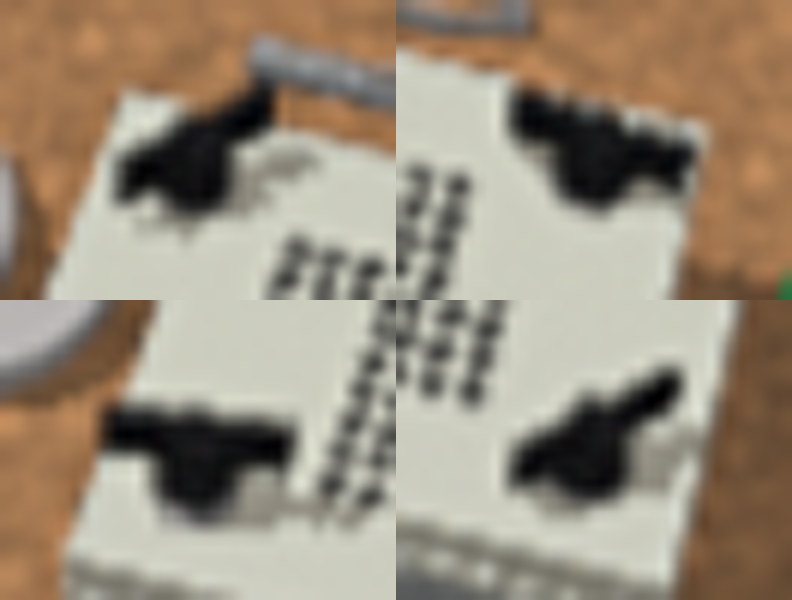

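The bottom-left tile (scene pixel (280,240)) shows the screw standing higher, with a longer shadow. That fits triangulation, which puts it about 5 mm above the others. The loose one is at about (631, 63), with its wings at about 105°. I'll move above it with the fingers 30 mm apart and turn the open fingers around it like a rotor, so each only pushes.

Request:
carry_out --plan '[{"tx":36.5,"ty":-35.4},{"tx":36.5,"ty":-35.4},{"tx":36.5,"ty":-35.4},{"tx":36.5,"ty":-35.4},{"tx":36.5,"ty":-35.4},{"tx":36.5,"ty":-35.4},{"tx":36.5,"ty":-35.4},{"tx":36.5,"ty":-35.4},{"tx":36.5,"ty":-35.4},{"tx":36.5,"ty":-35.4},{"tx":36.5,"ty":-35.4},{"tx":36.5,"ty":-35.4}]' --gripper 0.674

```text
invalid input at $.plan[0]: expected keys tx, ty, tz, rx, ry, rz
```

Request:
carry_out --plan '[{"rz":0.14},{"rz":0.14},{"rz":0.14},{"rz":0.14},{"rz":0.14},{"rz":0.14},{"rz":0.14},{"rz":0.14},{"rz":0.14},{"rz":0.14},{"rz":0.14},{"rz":0.14}]'

```text
invalid input at $.plan[0]: expected keys tx, ty, tz, rx, ry, rz
```

Request:
carry_out --plan '[{"tz":-30},{"tz":-30},{"tz":-30},{"tz":-20},{},{}]'

```text
invalid input at $.plan[0]: expected keys tx, ty, tz, rx, ry, rz
```

Run:
```python
from h import *
o=bot.get_obs(); print({k:np.round(o[k],3) for k in("time","joint_positions","tool_pos","tcp_rot","contact_force","moment","grip_width")})
a=bot.capture("scene")[:,:,::-1];b=bot.capture("top")[:,:,::-1]
cv2.imwrite("pics/a.png",np.hstack([cv2.resize(a[195:275,240:340],(400,320),interpolation=2),cv2.resize(b[140:220,210:310],(400,320),interpolation=2)]))
```

```text
{'time': np.float64(0.1), 'joint_positions': array([ 1.049,  0.343,  1.525, -0.   ,  1.275, -0.146]), 'tool_pos': array([192.484, 488.057, 226.133]), 'tcp_rot': array([-3.14 , -0.   ,  2.766]), 'contact_force': array([ 0.509, -0.279, -0.3  ]), 'moment': array([0.032, 0.024, 0.033]), 'grip_width': np.float64(91.918)}
```

View pics/a.png

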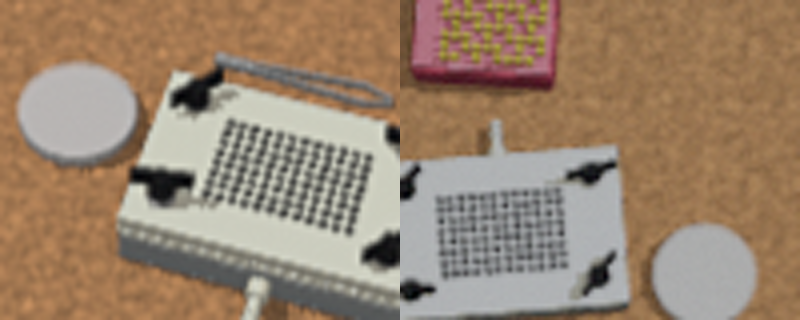

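The calls were refused because every row needs all six keys, so nothing has moved. I'll resend them in full.

Request:
carry_out --plan '[{"tx":36.5,"ty":-35.4,"tz":0,"rx":0,"ry":0,"rz":0},{"tx":36.5,"ty":-35.4,"tz":0,"rx":0,"ry":0,"rz":0},{"tx":36.5,"ty":-35.4,"tz":0,"rx":0,"ry":0,"rz":0},{"tx":36.5,"ty":-35.4,"tz":0,"rx":0,"ry":0,"rz":0},{"tx":36.5,"ty":-35.4,"tz":0,"rx":0,"ry":0,"rz":0},{"tx":36.5,"ty":-35.4,"tz":0,"rx":0,"ry":0,"rz":0},{"tx":36.5,"ty":-35.4,"tz":0,"rx":0,"ry":0,"rz":0},{"tx":36.5,"ty":-35.4,"tz":0,"rx":0,"ry":0,"rz":0},{"tx":36.5,"ty":-35.4,"tz":0,"rx":0,"ry":0,"rz":0},{"tx":36.5,"ty":-35.4,"tz":0,"rx":0,"ry":0,"rz":0},{"tx":36.5,"ty":-35.4,"tz":0,"rx":0,"ry":0,"rz":0},{"tx":36.5,"ty":-35.4,"tz":0,"rx":0,"ry":0,"rz":0}]' --gripper 0.674

```text
time: 1.4
tool_pos: [624.5, 69.0, 226.5]
tcp_rot: [3.141, -0.0, 2.766]
contact_force: [-0.8, 0.5, 0.5]
grip_width: 29.7
finger_force: 0.0
```

Request:
carry_out --plan '[{"tx":0,"ty":0,"tz":0,"rx":0,"ry":0,"rz":0.14},{"tx":0,"ty":0,"tz":0,"rx":0,"ry":0,"rz":0.14},{"tx":0,"ty":0,"tz":0,"rx":0,"ry":0,"rz":0.14},{"tx":0,"ty":0,"tz":0,"rx":0,"ry":0,"rz":0.14},{"tx":0,"ty":0,"tz":0,"rx":0,"ry":0,"rz":0.14},{"tx":0,"ty":0,"tz":0,"rx":0,"ry":0,"rz":0.14},{"tx":0,"ty":0,"tz":0,"rx":0,"ry":0,"rz":0.14},{"tx":0,"ty":0,"tz":0,"rx":0,"ry":0,"rz":0.14},{"tx":0,"ty":0,"tz":0,"rx":0,"ry":0,"rz":0.14},{"tx":0,"ty":0,"tz":0,"rx":0,"ry":0,"rz":0.14},{"tx":0,"ty":0,"tz":0,"rx":0,"ry":0,"rz":0.14},{"tx":0,"ty":0,"tz":0,"rx":0,"ry":0,"rz":0.14}]'

```text
time: 2.6
tool_pos: [623.2, 70.7, 226.4]
tcp_rot: [3.141, -0.0, -1.832]
contact_force: [0.5, 0.4, -0.0]
grip_width: 30.0
finger_force: 0.0
```

Request:
carry_out --plan '[{"tx":0,"ty":0,"tz":-30,"rx":0,"ry":0,"rz":0},{"tx":0,"ty":0,"tz":-30,"rx":0,"ry":0,"rz":0},{"tx":0,"ty":0,"tz":-30,"rx":0,"ry":0,"rz":0},{"tx":0,"ty":0,"tz":-20,"rx":0,"ry":0,"rz":0},{"tx":0,"ty":0,"tz":0,"rx":0,"ry":0,"rz":0},{"tx":0,"ty":0,"tz":0,"rx":0,"ry":0,"rz":0}]'

```text
time: 3.2
tool_pos: [623.5, 70.6, 117.0]
tcp_rot: [3.141, -0.0, -1.837]
contact_force: [0.6, -0.1, 0.8]
grip_width: 30.0
finger_force: 0.0
```

Run:
```python
from h import *
o=bot.get_obs(); print({k:np.round(o[k],3) for k in("time","joint_positions","tool_pos","tcp_rot","contact_force","moment","grip_width")})
a=bot.capture("scene")[:,:,::-1];b=bot.capture("top")[:,:,::-1]
cv2.imwrite("pics/b.png",np.hstack([cv2.resize(a[195:275,240:340],(400,320),interpolation=2),cv2.resize(b[140:220,210:310],(400,320),interpolation=2)]))
```

```text
{'time': np.float64(3.2), 'joint_positions': array([-0.009,  0.625,  1.37 ,  0.   ,  1.147, -2.884]), 'tool_pos': array([623.544,  70.643, 117.021]), 'tcp_rot': array([ 3.141, -0.   , -1.837]), 'contact_force': array([ 0.58 , -0.111,  0.787]), 'moment': array([0.132, 0.077, 0.037]), 'grip_width': np.float64(30.033)}
```

View pics/b.png

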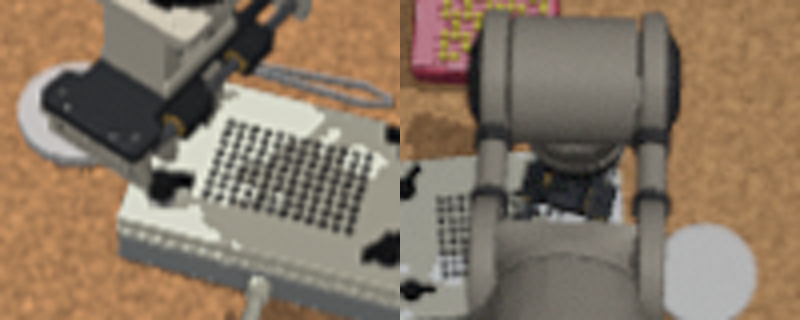

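The approach stopped short, at (623.5, 70.6). I'll correct that, then lower the fingers to z≈70.

Request:
carry_out --plan '[{"tx":7.5,"ty":-7.6,"tz":0,"rx":0,"ry":0,"rz":0},{"tx":0,"ty":0,"tz":-15,"rx":0,"ry":0,"rz":0},{"tx":0,"ty":0,"tz":-8,"rx":0,"ry":0,"rz":0},{"tx":0,"ty":0,"tz":-6,"rx":0,"ry":0,"rz":0},{"tx":0,"ty":0,"tz":0,"rx":0,"ry":0,"rz":0}]'

```text
time: 3.8
tool_pos: [630.5, 62.9, 87.0]
tcp_rot: [3.14, -0.0, -1.837]
contact_force: [0.1, -0.0, -0.3]
grip_width: 30.1
finger_force: 0.0
```

Request:
carry_out --plan '[{"tx":0,"ty":0,"tz":-4,"rx":0,"ry":0,"rz":0},{"tx":0,"ty":0,"tz":-4,"rx":0,"ry":0,"rz":0},{"tx":0,"ty":0,"tz":-4,"rx":0,"ry":0,"rz":0},{"tx":0,"ty":0,"tz":-5,"rx":0,"ry":0,"rz":0},{"tx":0,"ty":0,"tz":0,"rx":0,"ry":0,"rz":0}]'

```text
time: 4.3
tool_pos: [630.4, 63.1, 69.8]
tcp_rot: [3.14, -0.0, -1.837]
contact_force: [0.3, 0.1, -0.1]
grip_width: 30.0
finger_force: 0.0
```

Run:
```python
from h import *
o=bot.get_obs(); print({k:np.round(o[k],3) for k in("time","joint_positions","tool_pos","tcp_rot","contact_force","moment","grip_width")})
a=bot.capture("scene")[:,:,::-1]
cv2.imwrite("pics/c.png",cv2.resize(a[195:275,240:340],(800,600),interpolation=2))
```

```text
{'time': np.float64(4.3), 'joint_positions': array([-0.021,  0.687,  1.395,  0.   ,  1.061, -2.896]), 'tool_pos': array([630.36 ,  63.081,  69.81 ]), 'tcp_rot': array([ 3.14 , -0.   , -1.837]), 'contact_force': array([ 0.295,  0.057, -0.106]), 'moment': array([ 0.096,  0.1  , -0.017]), 'grip_width': np.float64(29.961)}
```

View pics/c.png

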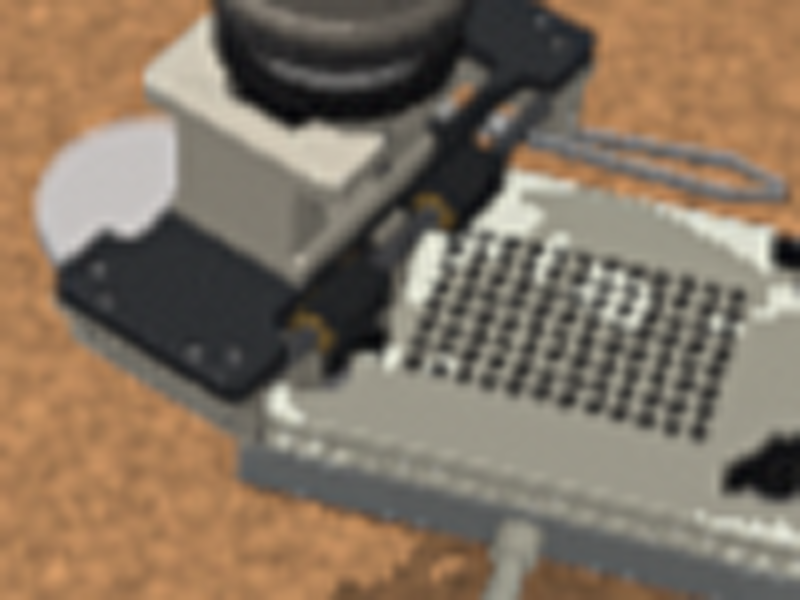

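The fingers straddle the hub with no contact force, and a wing end shows between them at about (365,350) in the crop. I'll start the clockwise sweep.

Request:
carry_out --plan '[{"tx":0,"ty":0,"tz":0,"rx":0,"ry":0,"rz":-0.1},{"tx":0,"ty":0,"tz":0,"rx":0,"ry":0,"rz":-0.1},{"tx":0,"ty":0,"tz":0,"rx":0,"ry":0,"rz":-0.1},{"tx":0,"ty":0,"tz":0,"rx":0,"ry":0,"rz":-0.1},{"tx":0,"ty":0,"tz":0,"rx":0,"ry":0,"rz":-0.1},{"tx":0,"ty":0,"tz":0,"rx":0,"ry":0,"rz":-0.1}]'

```text
time: 4.95
tool_pos: [631.7, 63.3, 71.2]
tcp_rot: [-3.141, 0.002, -2.441]
contact_force: [2.2, 0.8, -1.2]
grip_width: 29.8
finger_force: 0.8
```

```bash
cat > s.py <<'E'
from h import *
o=bot.get_obs(); print({k:np.round(o[k],3).tolist() for k in("time","joint_positions","tool_pos","tcp_rot","contact_force","moment","grip_width","finger_force")})
E
python3 s.py
```

```text
{'time': 4.95, 'joint_positions': [-0.021, 0.686, 1.393, 0.0, 1.061, -2.292], 'tool_pos': [631.664, 63.314, 71.17], 'tcp_rot': [-3.141, 0.002, -2.441], 'contact_force': [2.177, 0.823, -1.247], 'moment': [0.225, -0.244, 0.023], 'grip_width': 29.843, 'finger_force': 0.837}
```

Request:
carry_out --plan '[{"tx":0,"ty":0,"tz":0,"rx":0,"ry":0,"rz":-0.13},{"tx":0,"ty":0,"tz":0,"rx":0,"ry":0,"rz":-0.13},{"tx":0,"ty":0,"tz":0,"rx":0,"ry":0,"rz":-0.13},{"tx":0,"ty":0,"tz":0,"rx":0,"ry":0,"rz":-0.13},{"tx":0,"ty":0,"tz":0,"rx":0,"ry":0,"rz":-0.13},{"tx":0,"ty":0,"tz":0,"rx":0,"ry":0,"rz":-0.13},{"tx":0,"ty":0,"tz":0,"rx":0,"ry":0,"rz":-0.13},{"tx":0,"ty":0,"tz":0,"rx":0,"ry":0,"rz":-0.13}]'

```text
time: 5.75
tool_pos: [631.6, 62.9, 71.2]
tcp_rot: [3.141, 0.002, 2.8]
contact_force: [2.0, -1.7, -0.8]
grip_width: 30.0
finger_force: 0.7
```

```bash
python3 s.py
```

```text
{'time': 5.75, 'joint_positions': [-0.021, 0.686, 1.393, -0.0, 1.061, -1.251], 'tool_pos': [631.625, 62.85, 71.178], 'tcp_rot': [3.141, 0.002, 2.8], 'contact_force': [1.962, -1.682, -0.832], 'moment': [-0.194, -0.273, 0.047], 'grip_width': 29.978, 'finger_force': 0.736}
```

The push is light at about 2.5 N, and its direction follows the turn. I'll continue.

Request:
carry_out --plan '[{"tx":0,"ty":0,"tz":0,"rx":0,"ry":0,"rz":-0.13},{"tx":0,"ty":0,"tz":0,"rx":0,"ry":0,"rz":-0.13},{"tx":0,"ty":0,"tz":0,"rx":0,"ry":0,"rz":-0.13},{"tx":0,"ty":0,"tz":0,"rx":0,"ry":0,"rz":-0.13},{"tx":0,"ty":0,"tz":0,"rx":0,"ry":0,"rz":-0.13},{"tx":0,"ty":0,"tz":0,"rx":0,"ry":0,"rz":-0.13},{"tx":0,"ty":0,"tz":0,"rx":0,"ry":0,"rz":-0.13},{"tx":0,"ty":0,"tz":0,"rx":0,"ry":0,"rz":-0.13},{"tx":0,"ty":0,"tz":0,"rx":0,"ry":0,"rz":-0.13},{"tx":0,"ty":0,"tz":0,"rx":0,"ry":0,"rz":-0.13},{"tx":0,"ty":0,"tz":0,"rx":0,"ry":0,"rz":-0.13},{"tx":0,"ty":0,"tz":0,"rx":0,"ry":0,"rz":-0.13}]'

```text
time: 6.95
tool_pos: [631.3, 63.6, 71.0]
tcp_rot: [3.141, -0.001, 1.241]
contact_force: [0.9, 1.6, -0.8]
grip_width: 30.2
finger_force: 1.0
```

Request:
carry_out --plan '[{"tx":0,"ty":0,"tz":0,"rx":0,"ry":0,"rz":-0.13},{"tx":0,"ty":0,"tz":0,"rx":0,"ry":0,"rz":-0.13},{"tx":0,"ty":0,"tz":0,"rx":0,"ry":0,"rz":-0.13},{"tx":0,"ty":0,"tz":0,"rx":0,"ry":0,"rz":-0.13},{"tx":0,"ty":0,"tz":0,"rx":0,"ry":0,"rz":-0.13},{"tx":0,"ty":0,"tz":0,"rx":0,"ry":0,"rz":-0.13},{"tx":0,"ty":0,"tz":0,"rx":0,"ry":0,"rz":-0.13},{"tx":0,"ty":0,"tz":0,"rx":0,"ry":0,"rz":-0.13},{"tx":0,"ty":0,"tz":0,"rx":0,"ry":0,"rz":-0.13},{"tx":0,"ty":0,"tz":0,"rx":0,"ry":0,"rz":-0.13},{"tx":0,"ty":0,"tz":0,"rx":0,"ry":0,"rz":-0.13},{"tx":0,"ty":0,"tz":0,"rx":0,"ry":0,"rz":-0.13}]'

```text
time: 8.15
tool_pos: [631.7, 62.8, 71.2]
tcp_rot: [-3.141, -0.002, -0.32]
contact_force: [1.8, -0.5, -1.2]
grip_width: 29.8
finger_force: 0.7
```

```bash
python3 s.py
```

```text
{'time': 8.15, 'joint_positions': [-0.021, 0.686, 1.393, -0.0, 1.061, 1.869], 'tool_pos': [631.676, 62.841, 71.213], 'tcp_rot': [-3.141, -0.002, -0.32], 'contact_force': [1.847, -0.529, -1.191], 'moment': [-0.13, -0.131, 0.013], 'grip_width': 29.801, 'finger_force': 0.734}
```

Request:
carry_out --plan '[{"tx":0,"ty":0,"tz":0,"rx":0,"ry":0,"rz":-0.13},{"tx":0,"ty":0,"tz":0,"rx":0,"ry":0,"rz":-0.13},{"tx":0,"ty":0,"tz":0,"rx":0,"ry":0,"rz":-0.13},{"tx":0,"ty":0,"tz":0,"rx":0,"ry":0,"rz":-0.13},{"tx":0,"ty":0,"tz":0,"rx":0,"ry":0,"rz":-0.13},{"tx":0,"ty":0,"tz":0,"rx":0,"ry":0,"rz":-0.13},{"tx":0,"ty":0,"tz":0,"rx":0,"ry":0,"rz":-0.13},{"tx":0,"ty":0,"tz":0,"rx":0,"ry":0,"rz":-0.13}]'

```text
time: 8.95
tool_pos: [631.4, 63.6, 70.9]
tcp_rot: [-3.14, 0.0, -1.359]
contact_force: [2.0, 1.3, -1.8]
grip_width: 29.8
finger_force: 1.2
```

```bash
python3 s.py
```

```text
{'time': 8.95, 'joint_positions': [-0.021, 0.686, 1.393, 0.001, 1.061, 2.909], 'tool_pos': [631.38, 63.599, 70.9], 'tcp_rot': [-3.14, 0.0, -1.359], 'contact_force': [2.034, 1.31, -1.82], 'moment': [0.401, -0.123, 0.035], 'grip_width': 29.777, 'finger_force': 1.216}
```

First rewind: back off slightly, lift, and turn back half a turn plus a margin.

Request:
carry_out --plan '[{"tx":0,"ty":0,"tz":0,"rx":0,"ry":0,"rz":0.1},{"tx":0,"ty":0,"tz":10,"rx":0,"ry":0,"rz":0},{"tx":0,"ty":0,"tz":20,"rx":0,"ry":0,"rz":0},{"tx":0,"ty":0,"tz":0,"rx":0,"ry":0,"rz":0},{"tx":0,"ty":0,"tz":0,"rx":0,"ry":0,"rz":0}]'

```text
time: 9.45
tool_pos: [631.2, 63.0, 101.4]
tcp_rot: [-3.14, -0.001, -1.255]
contact_force: [0.1, 0.2, -0.3]
grip_width: 30.0
finger_force: 0.0
```

Request:
carry_out --plan '[{"tx":0,"ty":0,"tz":0,"rx":0,"ry":0,"rz":0.14},{"tx":0,"ty":0,"tz":0,"rx":0,"ry":0,"rz":0.14},{"tx":0,"ty":0,"tz":0,"rx":0,"ry":0,"rz":0.14},{"tx":0,"ty":0,"tz":0,"rx":0,"ry":0,"rz":0.14},{"tx":0,"ty":0,"tz":0,"rx":0,"ry":0,"rz":0.14},{"tx":0,"ty":0,"tz":0,"rx":0,"ry":0,"rz":0.14},{"tx":0,"ty":0,"tz":0,"rx":0,"ry":0,"rz":0.14},{"tx":0,"ty":0,"tz":0,"rx":0,"ry":0,"rz":0.14},{"tx":0,"ty":0,"tz":0,"rx":0,"ry":0,"rz":0.14},{"tx":0,"ty":0,"tz":0,"rx":0,"ry":0,"rz":0.14},{"tx":0,"ty":0,"tz":0,"rx":0,"ry":0,"rz":0.14},{"tx":0,"ty":0,"tz":0,"rx":0,"ry":0,"rz":0.14}]'

```text
time: 10.65
tool_pos: [630.3, 63.1, 99.7]
tcp_rot: [-3.141, 0.002, 0.431]
contact_force: [-0.3, 0.3, 0.0]
grip_width: 29.9
finger_force: 0.0
```

Request:
carry_out --plan '[{"tx":0,"ty":0,"tz":0,"rx":0,"ry":0,"rz":0.14},{"tx":0,"ty":0,"tz":0,"rx":0,"ry":0,"rz":0.14},{"tx":0,"ty":0,"tz":0,"rx":0,"ry":0,"rz":0.14},{"tx":0,"ty":0,"tz":0,"rx":0,"ry":0,"rz":0.14},{"tx":0,"ty":0,"tz":0,"rx":0,"ry":0,"rz":0.14},{"tx":0,"ty":0,"tz":0,"rx":0,"ry":0,"rz":0.14},{"tx":0,"ty":0,"tz":0,"rx":0,"ry":0,"rz":0.14},{"tx":0,"ty":0,"tz":0,"rx":0,"ry":0,"rz":0.14},{"tx":0,"ty":0,"tz":0,"rx":0,"ry":0,"rz":0.14},{"tx":0,"ty":0,"tz":0,"rx":0,"ry":0,"rz":0.14},{"tx":0,"ty":0,"tz":0,"rx":0,"ry":0,"rz":0.14},{"tx":0,"ty":0,"tz":0,"rx":0,"ry":0,"rz":0.14}]'

```text
time: 11.85
tool_pos: [630.3, 63.1, 99.7]
tcp_rot: [-3.14, -0.001, 2.111]
contact_force: [-0.3, 0.2, -0.5]
grip_width: 29.9
finger_force: 0.0
```

```bash
python3 s.py
```

```text
{'time': 11.85, 'joint_positions': [-0.021, 0.654, 1.367, 0.0, 1.122, -0.561], 'tool_pos': [630.293, 63.059, 99.684], 'tcp_rot': [-3.14, -0.001, 2.111], 'contact_force': [-0.296, 0.156, -0.45], 'moment': [-0.073, 0.001, 0.025], 'grip_width': 29.885, 'finger_force': 0.0}
```

Request:
carry_out --plan '[{"tx":0.8,"ty":0,"tz":-10,"rx":0,"ry":0,"rz":0},{"tx":0,"ty":0,"tz":-6,"rx":0,"ry":0,"rz":0},{"tx":0,"ty":0,"tz":-5,"rx":0,"ry":0,"rz":0},{"tx":0,"ty":0,"tz":-5,"rx":0,"ry":0,"rz":0},{"tx":0,"ty":0,"tz":-5,"rx":0,"ry":0,"rz":0},{"tx":0,"ty":0,"tz":0,"rx":0,"ry":0,"rz":0}]'

```text
time: 12.45
tool_pos: [631.2, 63.0, 68.8]
tcp_rot: [-3.14, -0.001, 2.105]
contact_force: [0.2, 0.1, -0.1]
grip_width: 30.0
finger_force: 0.0
```

Request:
carry_out --plan '[{"tx":0,"ty":0,"tz":0,"rx":0,"ry":0,"rz":-0.1},{"tx":0,"ty":0,"tz":0,"rx":0,"ry":0,"rz":-0.1},{"tx":0,"ty":0,"tz":0,"rx":0,"ry":0,"rz":-0.1},{"tx":0,"ty":0,"tz":0,"rx":0,"ry":0,"rz":-0.1},{"tx":0,"ty":0,"tz":0,"rx":0,"ry":0,"rz":-0.1},{"tx":0,"ty":0,"tz":0,"rx":0,"ry":0,"rz":-0.1},{"tx":0,"ty":0,"tz":0,"rx":0,"ry":0,"rz":-0.1},{"tx":0,"ty":0,"tz":0,"rx":0,"ry":0,"rz":-0.1},{"tx":0,"ty":0,"tz":0,"rx":0,"ry":0,"rz":-0.1},{"tx":0,"ty":0,"tz":0,"rx":0,"ry":0,"rz":-0.1},{"tx":0,"ty":0,"tz":0,"rx":0,"ry":0,"rz":-0.1},{"tx":0,"ty":0,"tz":0,"rx":0,"ry":0,"rz":-0.1}]'

```text
time: 13.65
tool_pos: [632.4, 63.4, 70.2]
tcp_rot: [3.14, -0.002, 0.901]
contact_force: [1.2, 1.2, 0.4]
grip_width: 29.9
finger_force: 0.9
```

```bash
python3 s.py
```

```text
{'time': 13.65, 'joint_positions': [-0.021, 0.688, 1.392, 0.001, 1.06, 0.648], 'tool_pos': [632.391, 63.422, 70.19], 'tcp_rot': [3.14, -0.002, 0.901], 'contact_force': [1.212, 1.185, 0.377], 'moment': [0.118, -0.176, 0.025], 'grip_width': 29.929, 'finger_force': 0.865}
```

Request:
carry_out --plan '[{"tx":0,"ty":0,"tz":0,"rx":0,"ry":0,"rz":-0.08},{"tx":0,"ty":0,"tz":0,"rx":0,"ry":0,"rz":-0.08},{"tx":0,"ty":0,"tz":0,"rx":0,"ry":0,"rz":-0.08},{"tx":0,"ty":0,"tz":0,"rx":0,"ry":0,"rz":-0.08},{"tx":0,"ty":0,"tz":0,"rx":0,"ry":0,"rz":-0.08}]'

```text
time: 14.15
tool_pos: [632.5, 63.2, 70.3]
tcp_rot: [3.141, -0.002, 0.502]
contact_force: [2.1, 1.1, -0.3]
grip_width: 30.0
finger_force: 0.8
```

```bash
python3 s.py
```

```text
{'time': 14.15, 'joint_positions': [-0.021, 0.688, 1.391, 0.0, 1.06, 1.048], 'tool_pos': [632.527, 63.194, 70.276], 'tcp_rot': [3.141, -0.002, 0.502], 'contact_force': [2.085, 1.102, -0.281], 'moment': [0.018, -0.191, -0.019], 'grip_width': 29.993, 'finger_force': 0.803}
```

Request:
carry_out --plan '[{"tx":0,"ty":0,"tz":0,"rx":0,"ry":0,"rz":-0.08},{"tx":0,"ty":0,"tz":0,"rx":0,"ry":0,"rz":-0.08},{"tx":0,"ty":0,"tz":0,"rx":0,"ry":0,"rz":-0.08},{"tx":0,"ty":0,"tz":0,"rx":0,"ry":0,"rz":-0.08}]'

```text
time: 14.55
tool_pos: [632.6, 63.1, 70.3]
tcp_rot: [3.141, -0.002, 0.182]
contact_force: [1.1, 0.7, -0.6]
grip_width: 29.8
finger_force: 0.8
```

```bash
python3 s.py
```

```text
{'time': 14.55, 'joint_positions': [-0.021, 0.688, 1.391, -0.0, 1.06, 1.368], 'tool_pos': [632.569, 63.062, 70.273], 'tcp_rot': [3.141, -0.002, 0.182], 'contact_force': [1.128, 0.737, -0.645], 'moment': [-0.09, -0.079, 0.012], 'grip_width': 29.803, 'finger_force': 0.772}
```

Request:
carry_out --plan '[{"tx":0,"ty":0,"tz":0,"rx":0,"ry":0,"rz":-0.08},{"tx":0,"ty":0,"tz":0,"rx":0,"ry":0,"rz":-0.08},{"tx":0,"ty":0,"tz":0,"rx":0,"ry":0,"rz":-0.08}]'

```text
time: 14.85
tool_pos: [632.5, 63.0, 70.3]
tcp_rot: [3.141, -0.002, -0.058]
contact_force: [1.7, -0.8, -0.1]
grip_width: 29.8
finger_force: 0.8
```

```bash
python3 s.py
```

```text
{'time': 14.85, 'joint_positions': [-0.021, 0.688, 1.391, -0.0, 1.06, 1.608], 'tool_pos': [632.527, 62.954, 70.282], 'tcp_rot': [3.141, -0.002, -0.058], 'contact_force': [1.684, -0.838, -0.075], 'moment': [-0.106, -0.096, -0.037], 'grip_width': 29.759, 'finger_force': 0.757}
```

Request:
carry_out --plan '[{"tx":0,"ty":0,"tz":0,"rx":0,"ry":0,"rz":-0.08},{"tx":0,"ty":0,"tz":0,"rx":0,"ry":0,"rz":-0.08},{"tx":0,"ty":0,"tz":0,"rx":0,"ry":0,"rz":-0.08}]'

```text
time: 15.15
tool_pos: [633.0, 62.4, 70.3]
tcp_rot: [3.141, -0.003, -0.297]
contact_force: [3.6, -2.3, -2.1]
grip_width: 30.2
finger_force: 14.9
```

```bash
python3 s.py
```

```text
{'time': 15.15, 'joint_positions': [-0.022, 0.688, 1.391, -0.001, 1.059, 1.847], 'tool_pos': [633.024, 62.411, 70.349], 'tcp_rot': [3.141, -0.003, -0.297], 'contact_force': [3.553, -2.319, -2.078], 'moment': [-0.271, -0.433, 0.591], 'grip_width': 30.179, 'finger_force': 14.872}
```

The moment jumped to 0.59 N·m and the pad force to 15 N after about 7.6 rad of turning, so it has hit the stop. I'll back off, lift clear and look.

Request:
carry_out --plan '[{"tx":0,"ty":0,"tz":0,"rx":0,"ry":0,"rz":0.14},{"tx":0,"ty":0,"tz":0,"rx":0,"ry":0,"rz":0.14},{"tx":0,"ty":0,"tz":0,"rx":0,"ry":0,"rz":0.14},{"tx":0,"ty":0,"tz":0,"rx":0,"ry":0,"rz":0.1},{"tx":0,"ty":0,"tz":0,"rx":0,"ry":0,"rz":0}]'

```text
time: 15.65
tool_pos: [631.8, 63.1, 70.0]
tcp_rot: [3.141, -0.0, 0.226]
contact_force: [-0.2, -0.8, 0.8]
grip_width: 29.8
finger_force: 0.0
```

```bash
python3 s.py
```

```text
{'time': 15.65, 'joint_positions': [-0.021, 0.688, 1.392, -0.0, 1.061, 1.324], 'tool_pos': [631.824, 63.075, 70.002], 'tcp_rot': [3.141, -0.0, 0.226], 'contact_force': [-0.185, -0.759, 0.764], 'moment': [-0.081, 0.191, 0.004], 'grip_width': 29.781, 'finger_force': 0.0}
```

A light second stroke will confirm the stop is at the same angle.

Request:
carry_out --plan '[{"tx":0,"ty":0,"tz":0,"rx":0,"ry":0,"rz":-0.1},{"tx":0,"ty":0,"tz":0,"rx":0,"ry":0,"rz":-0.1},{"tx":0,"ty":0,"tz":0,"rx":0,"ry":0,"rz":-0.1},{"tx":0,"ty":0,"tz":0,"rx":0,"ry":0,"rz":-0.1},{"tx":0,"ty":0,"tz":0,"rx":0,"ry":0,"rz":0}]'

```text
time: 16.15
tool_pos: [632.1, 62.9, 70.0]
tcp_rot: [3.141, -0.001, -0.178]
contact_force: [-0.1, 0.1, 0.2]
grip_width: 30.0
finger_force: 0.4
```

```bash
python3 s.py
```

```text
{'time': 16.15, 'joint_positions': [-0.021, 0.688, 1.392, -0.0, 1.06, 1.728], 'tool_pos': [632.075, 62.879, 70.003], 'tcp_rot': [3.141, -0.001, -0.178], 'contact_force': [-0.129, 0.113, 0.227], 'moment': [-0.074, 0.043, 0.0], 'grip_width': 30.044, 'finger_force': 0.397}
```

Request:
carry_out --plan '[{"tx":0,"ty":0,"tz":0,"rx":0,"ry":0,"rz":0.14},{"tx":0,"ty":0,"tz":0,"rx":0,"ry":0,"rz":0.14},{"tx":0,"ty":0,"tz":0,"rx":0,"ry":0,"rz":0.1},{"tx":0,"ty":0,"tz":10,"rx":0,"ry":0,"rz":0},{"tx":0,"ty":0,"tz":20,"rx":0,"ry":0,"rz":0},{"tx":0,"ty":0,"tz":40,"rx":0,"ry":0,"rz":0},{"tx":-20,"ty":0,"tz":40,"rx":0,"ry":0,"rz":0},{"tx":-30,"ty":40,"tz":30,"rx":0,"ry":0,"rz":0},{"tx":-30,"ty":40,"tz":0,"rx":0,"ry":0,"rz":0},{"tx":-30,"ty":40,"tz":0,"rx":0,"ry":0,"rz":0},{"tx":-30,"ty":40,"tz":0,"rx":0,"ry":0,"rz":0},{"tx":-30,"ty":40,"tz":0,"rx":0,"ry":0,"rz":0}]'

```text
time: 17.35
tool_pos: [464.6, 258.7, 206.6]
tcp_rot: [-3.141, -0.001, 0.203]
contact_force: [0.9, 0.4, 0.7]
grip_width: 29.7
finger_force: 0.0
```

Request:
carry_out --plan '[{"tx":-30,"ty":40,"tz":0,"rx":0,"ry":0,"rz":0},{"tx":-30,"ty":40,"tz":0,"rx":0,"ry":0,"rz":0},{"tx":-30,"ty":40,"tz":0,"rx":0,"ry":0,"rz":0},{"tx":-30,"ty":40,"tz":0,"rx":0,"ry":0,"rz":0},{"tx":-30,"ty":40,"tz":0,"rx":0,"ry":0,"rz":0},{"tx":0,"ty":0,"tz":0,"rx":0,"ry":0,"rz":0},{"tx":0,"ty":0,"tz":0,"rx":0,"ry":0,"rz":0}]'

```text
time: 18.05
tool_pos: [315.1, 458.1, 206.0]
tcp_rot: [3.142, -0.001, 0.207]
contact_force: [-0.7, -0.7, 0.1]
grip_width: 29.9
finger_force: 0.0
```

Run:
```python
from h import *
o=bot.get_obs();print(o["time"],o["tool_pos"])
a=bot.capture("scene")[:,:,::-1].copy();b=bot.capture("top")[:,:,::-1].copy()
cv2.imwrite("pics/scene9.png",a);cv2.imwrite("pics/top9.png",b)
cv2.imwrite("pics/d.png",np.hstack([cv2.resize(a[195:275,262:362],(400,320),interpolation=2),cv2.resize(b[150:230,190:290],(400,320),interpolation=2)]))
G={"scene":[(262+x/4,200+y/4) for x,y in((108,70),(327,125),(72,163),(303,228))],
   "top":[(195+(x-400)/5,170+y/5) for x,y in((722,195),(488,212),(712,66),(480,85))]}
B={n:blobs(n,cv2.imread(f"pics/{n}9.png"),G[n],th=60) for n in G}
for i in range(4):
    cs,ds=ray("scene",[B["scene"][i][0]]);ct,dt=ray("top",[B["top"][i][0]]);ds=ds[0];dt=dt[0]
    s=np.linalg.lstsq(np.c_[ds,-dt],ct-cs,rcond=None)[0]; p,q=cs+s[0]*ds,ct+s[1]*dt
    print(i,((p+q)/2).round(1),np.linalg.norm(p-q).round(1))
```

```text
18.05 [315.07947812 458.05151784 206.03607512]
0 [545.8  55.5  66.5] 1.8
1 [531.2 210.7  65.2] 1.7
2 [631.6  63.2  64. ] 0.9
3 [617.3 218.8  64.1] 1.8
```

View pics/d.png

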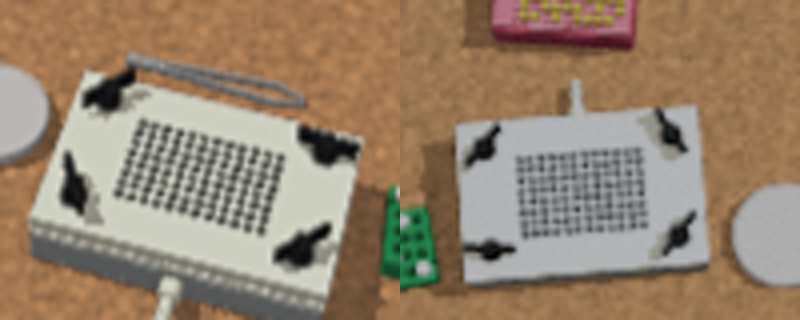

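The loose screw has dropped about 6 mm and its height now matches the others. It is within 0.12 rad of where the stop torque appeared. The other screws, dish, racks and tweezers look unmoved, and the hand is clear. I'll hand it in.

```bash
python3 -c "
from plant import bot
print(bot.close_job())"
```

```text
the job is handed in; nothing more can be done
None
```

I ran the loose thumbscrew down about 7.6 rad to its stop with light pushing strokes, left the rest of the bench untouched with the hand clear, and handed the job in; it returned no verdict.

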